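Put the pricking irons away in their trays

TASK

The stitching is done: pick the four steel pricking irons out from among the wooden-handled tools and put each away in its own wooden tray, the iron with the fewest teeth in the smallest tray and so on up to the one with the most teeth in the largest. Set each down without dropping it, teeth to either end, so that it lies flat on the tray's floor inside the walls, and leave the wooden slicker and the awl where they are.

Things in the scene. Friction and masses are not known exactly. Their poses are not given: they have to be found in the camera images.
- iron_2: Dark steel pricking iron (stitching chisel), 2 teeth, shortest; 72 mm long, about 70 g, loose, lying flat. Square shank 12 x 12 mm; the last 26 mm at its +x end are a flat forked head 6.5 mm wide and 7 mm thick or less. Origin: underside, mid-length, under the shank; x along it to the teeth, z up. Grip the shank across (along y) near the origin.
- iron_4: Dark steel pricking iron (stitching chisel), 4 teeth, second-shortest; 92 mm long, about 100 g, loose, lying flat. Square shank 12 x 12 mm; the last 26 mm at its +x end are a flat forked head 14.5 mm wide and 7 mm thick or less. Origin: underside, mid-length, under the shank; x along it to the teeth, z up. Grip the shank across (along y) near the origin.
- iron_7: Dark steel pricking iron (stitching chisel), 7 teeth, second-longest; 112 mm long, about 140 g, loose, lying flat. Square shank 12 x 12 mm; the last 26 mm at its +x end are a flat forked head 26.5 mm wide and 7 mm thick or less. Origin: underside, mid-length, under the shank; x along it to the teeth, z up. Grip the shank across (along y) near the origin.
- iron_10: Dark steel pricking iron (stitching chisel), 10 teeth, longest; 132 mm long, about 190 g, loose, lying flat. Square shank 12 x 12 mm; the last 26 mm at its +x end are a flat forked head 38.5 mm wide and 7 mm thick or less. Origin: underside, mid-length, under the shank; x along it to the teeth, z up. Grip the shank across (along y) near the origin.
- tray_2: The smallest of four open light-wood trays, fixed to the work surface; inside 98 mm (x) by 70 mm (y), walls 4 mm thick, 16 mm high over the work surface, floor 4 mm thick. Origin: underside centre, on the work surface; x along its longer side, z up.
- tray_4: The second-smallest of four open light-wood trays, fixed to the work surface; inside 118 mm (x) by 78 mm (y), walls 4 mm thick, 16 mm high over the work surface, floor 4 mm thick. Origin: underside centre, on the work surface; x along its longer side, z up.
- tray_7: The second-largest of four open light-wood trays, fixed to the work surface; inside 138 mm (x) by 86 mm (y), walls 4 mm thick, 16 mm high over the work surface, floor 4 mm thick. Origin: underside centre, on the work surface; x along its longer side, z up.
- tray_10: The largest of four open light-wood trays, fixed to the work surface; inside 158 mm (x) by 94 mm (y), walls 4 mm thick, 16 mm high over the work surface, floor 4 mm thick. Origin: underside centre, on the work surface; x along its longer side, z up.
- slicker: Bystander: a turned light-wood edge slicker, 110 mm long, 30 mm thick at most, 31 mm high, loose, lying on a flat. Origin: underside, mid-length; x along it.
- awl: Bystander: an awl with a dark wooden handle (62 mm long, 30 mm thick) and a thin steel point, 115 mm long overall, 31 mm high, loose, lying on a flat. Origin: underside, 60 mm from the handle's butt; x along it to the point.
Mind the look-alikes: they are no part of the job. What is shaped like the tray_2 but blue is not meant. Leave any turquoise look-alike of the tray_10 alone.

How it is judged:
At the end, for the whole second after the job is handed in: Each iron lies flat (within 0.08 rad) on the floor of the tray of its own rank in size, its centre within 40 mm of the tray's centre and its underside 1 to 8 mm above the tray's underside (the floor is at 4 mm), at rest and released; the slicker and the awl are within 15 mm of where they started (horizontal distance between iron_2 and tray_2 below 0.04 m and z of iron_2 in the frame of tray_2 between 0.001 and 0.008 m and angle between each of iron_2, iron_4, iron_7, iron_10's own z axis and vertical below 0.08 rad and linear speed of each of iron_2, iron_4, iron_7, iron_10 below 0.02 m/s and angular speed of each of iron_2, iron_4, iron_7, iron_10 below 0.2 rad/s and contact force between the fingers and iron_2 below 0.05 N and horizontal distance between iron_4 and tray_4 below 0.04 m and z of iron_4 in the frame of tray_4 between 0.001 and 0.008 m and contact force between the fingers and iron_4 below 0.05 N and horizontal distance between iron_7 and tray_7 below 0.04 m and z of iron_7 in the frame of tray_7 between 0.001 and 0.008 m and contact force between the fingers and iron_7 below 0.05 N and horizontal distance between iron_10 and tray_10 below 0.04 m and z of iron_10 in the frame of tray_10 between 0.001 and 0.008 m and contact force between the fingers and iron_10 below 0.05 N and distance of each of slicker, awl from where it was at the start of the episode below 0.015 m); the robot touches nothing.
It fails at once if the slicker is moved more than 15 mm (distance of slicker from where it was at the start of the episode above 0.015 m).
It fails at once if the awl is moved more than 15 mm (distance of awl from where it was at the start of the episode above 0.015 m).
It fails at once if an iron is dropped or thrown (moves faster than 0.8 m/s with no finger touching it, a fall of about 35 mm) ((linear speed of iron_2 above 0.8 m/s and contact force between the fingers and iron_2 below 0.01 N) or (linear speed of iron_4 above 0.8 m/s and contact force between the fingers and iron_4 below 0.01 N) or (linear speed of iron_7 above 0.8 m/s and contact force between the fingers and iron_7 below 0.01 N) or (linear speed of iron_10 above 0.8 m/s and contact force between the fingers and iron_10 below 0.01 N)).
It also fails if it takes over 96 s, if anything falls off the work surface, if the arm or the gripper's body presses on something with over 40 N, if the wrist force passes 120 N, or if a joint passes its speed limit or range.

ROBOT

A 6-joint arm with a two-finger parallel gripper is mounted at the origin on the work surface. World frame = base frame: x ahead of the robot, y to its left, z up, the work surface at z = 0. Lengths are in m, angles in rad, forces in N, time in s.
With the tool pointing down it reaches from about 0.425 to 0.95 m from the base axis. Payload 3.5 kg.
Tool frame: the origin (TCP) lies on the centre line of the jaws, within the pads' length; the fingertips stand 17 mm ahead of it and the grasp point (between the pads) lies 2 mm behind it; z points along the fingers, y is the line along which they close (so a half turn about z gives the same grasp; the last joint's range is limited). The gripper opens to 85 mm and grips with 20 to 120 N. Pads are 22 mm wide; open, the fingers measure 114 mm over their backs; the gripper's body (76 mm by 85 mm) begins 54 mm behind the grasp point. The pads swing forward as they close: fully open they stand 13 mm farther back than shut.
Start: joints at [0.994, 0.286, 1.577, -0, 1.279, -0.15], TCP at [0.279, 0.614, 0.248] pointing down, gripper open.
Joint ranges: [-2.77, 2.77], [-0.9, 2.22], [0.21, 2.48], [-1.53, 4.67], [0.24, 2.81], [-2.84, 2.84]. Speed limits (rad/s): [2.79, 2.79, 3.14, 3.14, 3.14, 3.14].

INTERFACE

Orientations are given as a unit quaternion [w, x, y, z].
In Python, from station import telemetry, camera, camera_model, bot gives the robot as it stands.
- The arm moves only by the tool play_rows, never from a script. Its argument "deltas" is one flat list of numbers, 6 for each row, row after row: the shift along the world's x, y, z in cm, then the turn, a rotation vector about the world's x, y, z in degrees. In form: [dx, dy, dz, ax, ay, az, dx, dy, dz, ax, ay, az, ...]. A call has 1 to 10 rows; each row shifts and turns the commanded pose from where the row before left it; what a row does not reach is not made up. A row lasts 1/12 s, in which the tool goes at most 41.7 mm and 7.16 degrees, less where a joint would pass 70% of its speed; a pose out of reach is approached as far as the arm can. A call with a gripper value outside its range is refused whole. "gripper" is the opening, from -1 (shut) to 1 (fully open), set as the call begins (left out, the last holds). The fingers move at their own pace and stop on an object; "force" is the grip in N (left out, the last holds). Time passes only in rows, so rows that do not move let the fingers close. It gives the time, the measured TCP pose, the force, the opening and the grip force at its end, in the units of the state.
- telemetry.get_state(): the state, without advancing time (a new reading comes with each control period).
- camera(name): name is "side" or "top"; returns (picture, depth): 420x560x3 uint8, red, green, blue; 420x560 float32, m along the optical axis (not along the pixel's ray), 0 where there is no reading.
- camera_model(name): a dict with "vertical_fov" (degrees; the focal length in pixels is half the picture's height over the tangent of half this angle, whatever the lens; pixels are square), "cx", "cy" (the principal point, pixels), "extrinsics" (4x4, takes a point from world to camera coordinates). Camera axes: x right, y down, z forward; pixel columns grow to the right and rows downward; lengths in m; the calibration is good to about 2 mm. A picture is of the moment at which its call begins. camera_model takes no time and is no camera call.
- bot.finish_job(): hands the job in; it is judged then, once.
The state is a dict: "time_s": time; "joints": joint angles; "qvel": joint speeds; "joint_efforts": joint torques, N m; "ee_pos": TCP position; "tcp_rot": TCP orientation; "wrist_force": force on the tool from outside, world axes, zero at the start; "ft_torque": the same for the moment, N m; "width": opening from 0.0 (shut) to 1.0 (fully open); "grip_force": force on a finger pad.
Only numpy, scipy, OpenCV 4.12 (cv2) and the standard library are available. Lean on these libraries where they do the work, as an engineer would, in place of code of your own. Each camera call takes 0.05 s, during which the arm holds its last target. There are 200 camera calls.

## Working session

There is one attempt and no reset: what is moved stays moved. The work goes in short steps, Python scripts to look and compute and a tool call to move; the robot and the scene stay as the last step left them, time stands still between calls to the robot, and variables do not carry over. Pictures are saved under pics/ and viewed, at most 14 in all, crops included, and the job is handed in when it is done.

Besides the shell and the picture viewer there is one more tool, called in YAML: its name, and indented under it one key for each argument. play_rows: Moves the arm, as the interface text tells. Its arguments: {"type":"object","properties":{"deltas":{"type":"array"},"gripper":{"type":"number"},"force":{"type":"number"}},"required":["deltas"]}

```bash
mkdir -p pics
cat > h.py <<'E'
import numpy as np, cv2
from station import telemetry, camera, camera_model, bot
def grab(name):
    p,d=camera(name); m=camera_model(name); f=p.shape[0]/2/np.tan(np.radians(m["vertical_fov"])/2)
    v,u=np.mgrid[:p.shape[0],:p.shape[1]]
    c=np.stack([(u-m["cx"])/f*d,(v-m["cy"])/f*d,d,np.ones_like(d)],-1)
    w=c@np.linalg.inv(np.array(m["extrinsics"])).T
    w[d==0]=np.nan
    return p,d,w[...,:3]
def save(n,p): cv2.imwrite("pics/"+n,cv2.cvtColor(p,cv2.COLOR_RGB2BGR))
E
python3 - <<'E'
from h import *
for n in("top","side"):
    p,d,w=grab(n); save(n+"0.png",p); np.save(n+"0.npy",w); m=camera_model(n); print(n,m, (d==0).mean())
print(telemetry.get_state())
E
```

```text
top {'vertical_fov': 45.33983528568284, 'cx': 290.5069478123851, 'cy': 204.12346113501428, 'extrinsics': array([[ 1.61555296e-02, -9.99869143e-01,  8.33918069e-04,
         6.17748250e-02],
       [-9.85433826e-01, -1.60634888e-02, -1.69298963e-01,
         5.24595391e-01],
       [ 1.69290205e-01,  1.91334334e-03, -9.85564389e-01,
         1.44031293e+00],
       [ 0.00000000e+00,  0.00000000e+00,  0.00000000e+00,
         1.00000000e+00]])} 0.003898809523809524
side {'vertical_fov': 56.5917326992358, 'cx': 288.5591752901546, 'cy': 214.24317359857312, 'extrinsics': array([[ 0.76687954, -0.64175665, -0.00664656, -0.36082546],
       [-0.30949006, -0.36071892, -0.87982826,  0.23818365],
       [ 0.56223809,  0.67677933, -0.47524527,  0.80397682],
       [ 0.        ,  0.        ,  0.        ,  1.        ]])} 0.004013605442176871
{'time_s': 0.1, 'joints': array([ 9.94035415e-01,  2.87106057e-01,  1.57806706e+00, -3.87883463e-06,
        1.27862997e+00, -1.49992139e-01]), 'qvel': array([ 0.00234897, -0.0023689 , -0.00307269, -0.00119743, -0.00149581,
        0.00123147]), 'joint_efforts': array([-3.98511372e-05, -4.07303703e+01, -2.93697774e+01, -1.75381597e-04,
        3.44290842e-03,  1.10497373e-05]), 'ee_pos': array([0.2790533 , 0.61398083, 0.24704641]), 'tcp_rot': array([-3.91093375e-04,  2.11768057e-01,  9.77319328e-01, -1.03370566e-03]), 'wrist_force': array([0.16227312, 0.9998827 , 0.2171011 ]), 'ft_torque': array([ 0.03118607, -0.00213276, -0.01649556]), 'grip_force': 0.0, 'width': 0.9952183544453368}
```

View pics/top0.png

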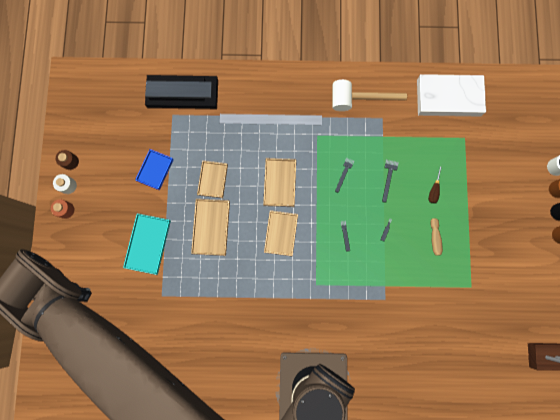

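View pics/side0.png

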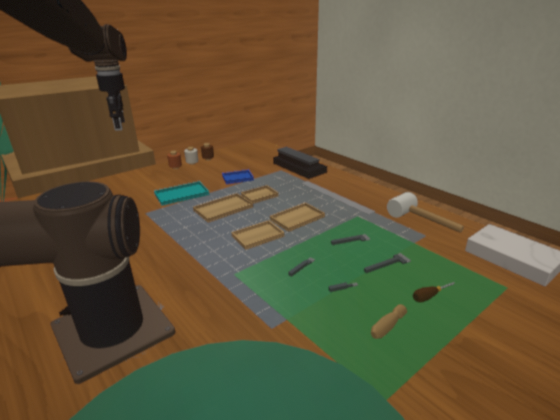

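The top view shows the four irons at (345,175), (390,180), (345,236) and (386,230). The wooden trays are at (213,180), (280,182), (210,228) and (281,233), and the awl and slicker lie to the right of the irons.

```bash
cat > meas.py <<'E'
from h import *
def plane(name,z,px,py):  # homography-style ray/plane intersection
    m=camera_model(name); E=np.array(m["extrinsics"]); f=210/np.tan(np.radians(m["vertical_fov"])/2)
    r=np.stack([(px-m["cx"])/f,(py-m["cy"])/f,np.ones_like(px,float)],-1)@E[:3,:3]
    o=-E[:3,:3].T@E[:3,3]
    return o+r*((z-o[2])/r[...,2])[...,None]
def rectify(name,p,z,x0,x1,y0,y1,s=1000):
    m=camera_model(name); E=np.array(m["extrinsics"]); f=210/np.tan(np.radians(m["vertical_fov"])/2)
    X,Y=np.meshgrid(np.arange(x0,x1,1/s),np.arange(y0,y1,1/s),indexing="ij")
    c=np.stack([X,Y,np.full_like(X,z)],-1)@E[:3,:3].T+E[:3,3]
    return cv2.remap(p,(c[...,0]/c[...,2]*f+m["cx"]).astype(np.float32),(c[...,1]/c[...,2]*f+m["cy"]).astype(np.float32),cv2.INTER_CUBIC)
def blobs(mask,x0,y0,amin,amax,s=1000):
    out=[]
    for c in cv2.findContours(mask.astype(np.uint8),cv2.RETR_EXTERNAL,cv2.CHAIN_APPROX_NONE)[0]:
        a=cv2.contourArea(c)
        if amin<a<amax:
            pts=c[:,0,::-1]/s+[x0,y0]   # world x,y
            (cx,cy),(w,h),an=cv2.minAreaRect((pts*1000).astype(np.float32))
            b=cv2.boxPoints(((cx,cy),(w,h),an)); e=[b[1]-b[0],b[2]-b[1]]; L=max(e,key=np.linalg.norm)
            out.append((np.round([cx,cy]),round(max(w,h)),round(min(w,h)),round(np.degrees(np.arctan2(L[1],L[0]))%180,1),int(a)))
    return out
E
cat > all.py <<'E'
from meas import *
import sys
def run(tag):
    for n in("top","side"):
        p,d,w=grab(n)
        r=rectify(n,p,0.010,.3,.75,-.35,0).astype(int)
        print(n,"irons");[print(*b) for b in blobs(r.sum(-1)<200,.3,-.35,250,6000)]
        r=rectify(n,p,0.016,.35,.75,0,.35); hsv=cv2.cvtColor(r,cv2.COLOR_RGB2HSV)
        print(n,"trays");[print(*b) for b in blobs((hsv[...,0]<30)&(hsv[...,1]>50)&(hsv[...,2]>100),.35,0,3000,30000)]
        save(f"rect_{n}_{tag}.png",rectify(n,p,0.008,.35,.75,-.35,.33)[::-1,::-1])
run("0")
E
python3 all.py
python3 - <<'E'
import numpy as np
w=np.load("top0.npy")
for u,v in[(345,175),(390,180),(345,236),(386,230),(213,180),(280,182),(210,228),(281,233),(360,200)]: print(u,v,w[v,u].round(3))
E
```

```text
top irons
top trays
[603. 310.] 109 80 174.5 8232
[597. 105.] 149 95 178.7 13655
[441.  98.] 128 87 173.7 10773
[457. 305.] 167 95 177.9 15032
side irons
[609. -88.] 98 24 154.0 1505
[ 576. -342.] 76 17 0.0 857
[ 593. -226.] 121 27 160.7 1683
[ 445. -217.] 59 18 151.1 680
[ 424. -100.] 79 16 3.9 742
side trays
[512. 294.] 301 110 0.0 27831
345 175 [ 0.622 -0.094  0.014]
390 180 [ 0.608 -0.231  0.015]
345 236 [ 0.435 -0.094  0.011]
386 230 [ 0.455 -0.217  0.012]
213 180 [ 0.603  0.31  -0.004]
280 182 [0.599 0.104 0.003]
210 228 [0.454 0.311 0.005]
281 233 [0.442 0.098 0.001]
360 200 [ 0.547 -0.141  0.001]
```

View pics/rect_top_0.png

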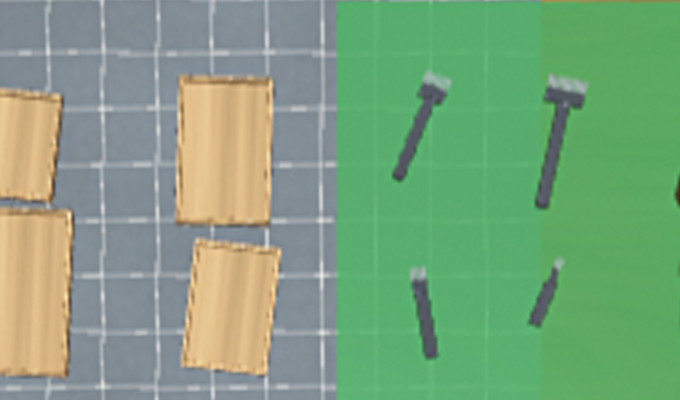

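View pics/rect_side_0.png

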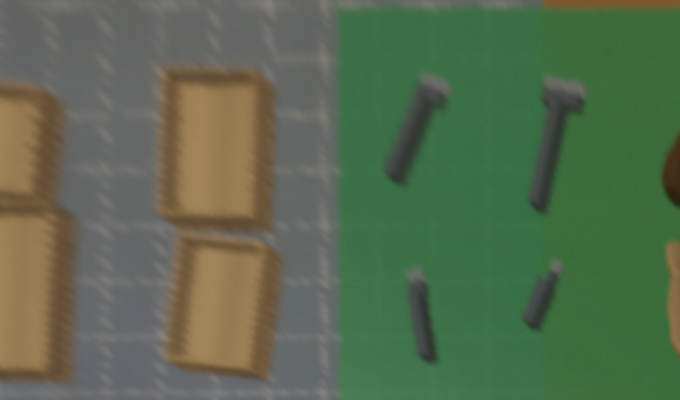

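The rectified views confirm the identities, as (row, column) in the top one: iron_7 at (125,420), iron_10 at (140,562), iron_4 at (310,424), iron_2 at (292,545). All teeth point to +x. Next I refine the poses.

```bash
cat > irons.py <<'E'
from meas import *
p,d,w=grab("top")
x0,y0=.36,-.28
r=rectify("top",p,0.010,x0,.72,y0,-.01).astype(int)
green=r[...,1]-(r[...,0]+r[...,2])/2
m=(green<22).astype(np.uint8)
n,l,st,ce=cv2.connectedComponentsWithStats(m)
for k in range(1,n):
    if 300<st[k,4]<6000:
        P=np.argwhere(l==k)/1.0+[x0*1000,y0*1000]
        D=P[(r[l==k].sum(-1)<330)]; 
        vx,vy,cx,cy=cv2.fitLine(D.astype(np.float32),cv2.DIST_HUBER,0,.01,.01)[:,0]
        a=np.array([vx,vy])*(1 if vx>0 else -1)
        # refit on shank only: exclude head
        t=(P-[cx,cy])@a; L=np.ptp(t); S=P[t<t.max()-30]
        vx,vy,cx,cy=cv2.fitLine(S.astype(np.float32),cv2.DIST_HUBER,0,.01,.01)[:,0]; a=np.array([vx,vy])*(1 if vx>0 else -1)
        t=(P-[cx,cy])@a; c=np.array([cx,cy])+a*(t.max()+t.min())/2
        print("len",L.round(),"centre",c.round(1),"yaw",np.degrees(np.arctan2(a[1],a[0])).round(1),"shank w",(len(S)/np.ptp((S-[cx,cy])@a)).round(1))
r=rectify("top",p,0.016,.3,.75,0,.42); hsv=cv2.cvtColor(r,cv2.COLOR_RGB2HSV)
[print("tray",*b) for b in blobs((hsv[...,0]<30)&(hsv[...,1]>50)&(hsv[...,2]>60),.3,0,3000,30000)]
s=telemetry.get_state(); print(s["ee_pos"].round(4),s["time_s"])
E
python3 irons.py
python3 - <<'E'
import sys; sys.path.insert(0,".")
from scipy.spatial.transform import Rotation as R
q=[-3.91e-4,.211768,.977319,-.00103]
print(R.from_quat(q[1:]+q[:1]).as_matrix().round(3))
E
```

```text
len 89.0 centre [435.9 -95. ] yaw 9.4 shank w 11.1
len 67.0 centre [ 456.2 -217.4] yaw -22.8 shank w 11.1
len 130.0 centre [ 605.8 -225.2] yaw -12.2 shank w 11.4
len 109.0 centre [620.8 -88.2] yaw -22.2 shank w 10.2
tray [603. 310.] 109 80 174.2 8428
tray [597. 105.] 148 95 178.7 13657
tray [441.  98.] 128 87 173.7 10773
tray [457. 309.] 167 104 177.9 16944
[0.2793 0.6142 0.2477] 0.25
[[-0.91   0.414 -0.001]
 [ 0.414  0.91  -0.002]
 [ 0.    -0.002 -1.   ]]
```

play_rows:
  deltas: [1.72, -3.51, -0.69, 0, 0, 0.2, 1.72, -3.51, -0.69, 0, 0, 0.2, 1.72, -3.51, -0.69, 0, 0, 0.2, 1.72, -3.51, -0.69, 0, 0, 0.2, 1.72, -3.51, -0.69, 0, 0, 0.2, 1.72, -3.51, -0.69, 0, 0, 0.2, 1.72, -3.51, -0.69, 0, 0, 0.2, 1.72, -3.51, -0.69, 0, 0, 0.2, 1.72, -3.51, -0.69, 0, 0, 0.2, 1.72, -3.51, -0.69, 0, 0, 0.2]
  gripper: -0.05
  force: 60

```text
time_s: 1.08
ee_pos: [0.4518, 0.2617, 0.1792]
tcp_rot: [0.0, 0.194, 0.981, 0.0]
wrist_force: [0.3, 1.1, -0.9]
width: 0.476
grip_force: 0.0
```

play_rows:
  deltas: [1.72, -3.51, -0.69, 0, 0, 0, 1.72, -3.51, -0.69, 0, 0, 0, 1.72, -3.51, -0.69, 0, 0, 0, 1.72, -3.51, -0.69, 0, 0, 0, 1.72, -3.51, -0.69, 0, 0, 0, 1.72, -3.51, -0.69, 0, 0, 0, 1.72, -3.51, -0.69, 0, 0, 0, 1.72, -3.51, -0.69, 0, 0, 0, 1.72, -3.51, -0.69, 0, 0, 0, 0, 0, 0, 0, 0, 0]

```text
time_s: 1.92
ee_pos: [0.6081, -0.0584, 0.1162]
tcp_rot: [0.001, 0.197, 0.98, -0.001]
wrist_force: [-0.0, 1.0, -0.1]
width: 0.467
grip_force: 0.0
```

play_rows:
  deltas: [0.7, -1.5, 0, 0, 0, 0.4, 0.7, -1.5, 0, 0, 0, 0, 0, 0, -2, 0, 0, 0, 0, 0, -2, 0, 0, 0, 0, 0, -2, 0, 0, 0, 0, 0, -1.5, 0, 0, 0, 0, 0, 0, 0, 0, 0, 0, 0, 0, 0, 0, 0]

```text
time_s: 2.58
ee_pos: [0.6197, -0.0821, 0.0415]
tcp_rot: [-0.001, 0.191, 0.982, 0.0]
wrist_force: [1.2, 1.3, -0.1]
width: 0.475
grip_force: 0.0
```

Run:
```python
from h import *
from meas import *
p,d,w=grab("top"); a=cv2.resize(p[140:220,300:420],(600,400),interpolation=cv2.INTER_CUBIC)
save("g7.png",a)
print(telemetry.get_state()["ee_pos"])
```

```text
[ 0.62064842 -0.08245435  0.04284685]
```

View pics/g7.png

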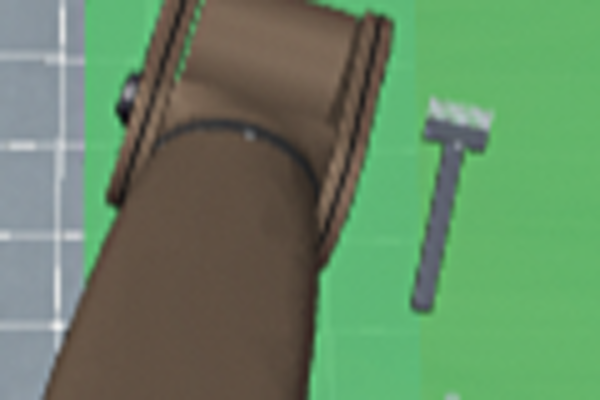

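The top view is blocked by the wrist, with only iron_10 visible at (440,200). I correct y and go down, then close.

play_rows:
  deltas: [0.1, -0.5, 0, 0, 0, 0, 0, 0, -1.2, 0, 0, 0, 0, 0, -1.1, 0, 0, 0, 0, 0, 0, 0, 0, 0]

```text
time_s: 2.97
ee_pos: [0.6194, -0.0871, 0.0166]
tcp_rot: [-0.002, 0.191, 0.982, 0.0]
wrist_force: [-1.2, -0.3, -1.2]
width: 0.472
grip_force: 0.0
```

play_rows:
  deltas: [0, 0, 0, 0, 0, 0, 0, 0, 0, 0, 0, 0, 0, 0, 0, 0, 0, 0, 0, 0, 0, 0, 0, 0, 0, 0, 0, 0, 0, 0, 0, 0, 0, 0, 0, 0]
  gripper: -1

```text
time_s: 3.47
ee_pos: [0.6213, -0.0874, 0.0194]
tcp_rot: [0.0, 0.191, 0.982, -0.0]
wrist_force: [0.2, 0.3, -0.6]
width: 0.115
grip_force: 61.4
```

play_rows:
  deltas: [0, 0, 1, 0, 0, 0, 0, 0, 2, 0, 0, 0, 0, 0, 2, 0, 0, 0, 0, 0, 1, 0, 0, 0, 0, 0, 0, 0, 0, 0]

```text
time_s: 3.88
ee_pos: [0.6235, -0.0881, 0.0832]
tcp_rot: [0.003, 0.191, 0.982, -0.0]
wrist_force: [0.6, -0.4, -1.5]
width: 0.117
grip_force: 61.3
```

Run:
```python
from h import *
p,d,w=grab("side"); a=cv2.resize(p[140:290,230:430],(800,600),interpolation=cv2.INTER_CUBIC)
save("l7.png",a)
```

```text
(no output)
```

View pics/l7.png

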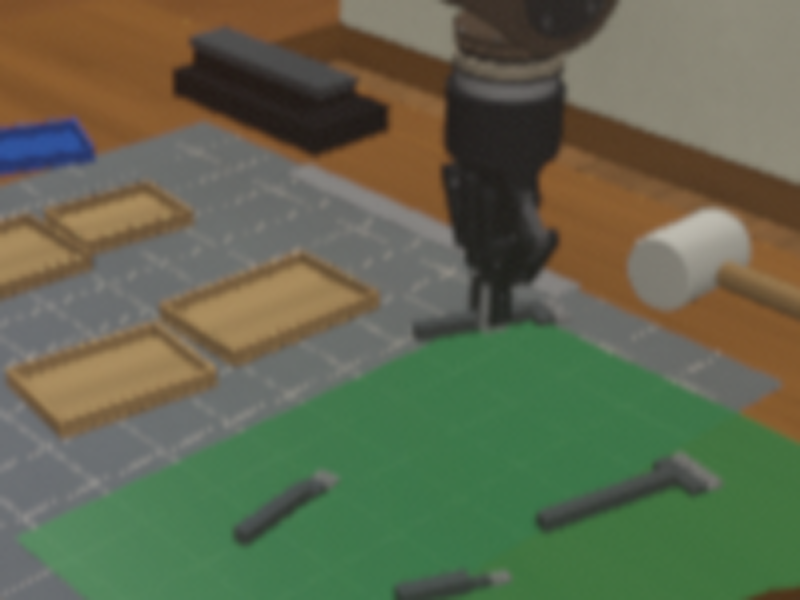

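iron_7 hangs level in the jaws at about (485,320), held near mid-length. I carry it to tray_7.

play_rows:
  deltas: [-0.3, 2.4, 0, 0, 0, 2.6, -0.3, 2.4, 0, 0, 0, 2.6, -0.3, 2.4, 0, 0, 0, 2.6, -0.3, 2.4, 0, 0, 0, 2.6, -0.3, 2.4, 0, 0, 0, 2.6, -0.3, 2.4, 0, 0, 0, 2.6, -0.3, 2.4, 0, 0, 0, 2.6, -0.3, 2.4, 0, 0, 0, 2.6, 0, 0, 0, 0, 0, 0, 0, 0, 0, 0, 0, 0]

```text
time_s: 4.77
ee_pos: [0.5959, 0.1056, 0.0777]
tcp_rot: [-0.001, 0.01, 1.0, -0.0]
wrist_force: [1.4, -0.1, -1.4]
width: 0.12
grip_force: 61.3
```

play_rows:
  deltas: [0, 0, 0, 0, 0, 0]

```text
time_s: 4.85
ee_pos: [0.5966, 0.1043, 0.0782]
tcp_rot: [-0.001, 0.011, 1.0, -0.0]
wrist_force: [0.7, -0.6, -1.4]
width: 0.12
grip_force: 61.3
```

play_rows:
  deltas: [0, 0, -1.5, 0, 0, 0, 0, 0, -1.5, 0, 0, 0, 0, 0, -1.2, 0, 0, 0, 0, 0, -0.7, 0, 0, 0, 0, 0, -0.3, 0, 0, 0, 0, 0, -0.2, 0, 0, 0, 0, 0, 0, 0, 0, 0, 0, 0, 0, 0, 0, 0]

```text
time_s: 5.52
ee_pos: [0.5978, 0.1044, 0.0259]
tcp_rot: [0.001, 0.011, 1.0, -0.0]
wrist_force: [0.2, 0.4, -1.2]
width: 0.116
grip_force: 61.3
```

play_rows:
  deltas: [0, 0, -0.1, 0, 0, 0, 0, 0, 0, 0, 0, 0]

```text
time_s: 5.68
ee_pos: [0.5976, 0.1046, 0.0248]
tcp_rot: [0.001, 0.011, 1.0, -0.0]
wrist_force: [0.0, -0.9, -1.3]
width: 0.118
grip_force: 61.3
```

play_rows:
  deltas: [0, 0, -0.1, 0, 0, 0, 0, 0, 0, 0, 0, 0]

```text
time_s: 5.85
ee_pos: [0.5972, 0.1046, 0.0234]
tcp_rot: [0.0, 0.011, 1.0, -0.0]
wrist_force: [-0.4, 0.4, -0.9]
width: 0.118
grip_force: 61.3
```

play_rows:
  deltas: [0, 0, -0.05, 0, 0, 0, 0, 0, 0, 0, 0, 0]

```text
time_s: 6.02
ee_pos: [0.5972, 0.1046, 0.0233]
tcp_rot: [-0.0, 0.011, 1.0, -0.0]
wrist_force: [-2.4, 0.1, 2.5]
width: 0.113
grip_force: 61.8
```

play_rows:
  deltas: [0, 0, 0, 0, 0, 0, 0, 0, 0, 0, 0, 0, 0, 0, 0, 0, 0, 0, 0, 0, 1, 0, 0, 0, 0, 0, 2, 0, 0, 0, 0, 0, 2.5, 0, 0, 0]
  gripper: -0.35

```text
time_s: 6.52
ee_pos: [0.5957, 0.1045, 0.0768]
tcp_rot: [-0.002, 0.011, 1.0, -0.0]
wrist_force: [0.6, -1.0, 0.6]
width: 0.327
grip_force: 0.0
```

play_rows:
  deltas: [0.1, -3.3, 0, 0, 0, -1.1, 0.1, -3.3, 0, 0, 0, -1.1, 0.1, -3.3, 0, 0, 0, -1.1, 0.1, -3.3, 0, 0, 0, -1.1, 0.1, -3.3, 0, 0, 0, -1.1, 0.1, -3.3, 0, 0, 0, -1.1, 0.1, -3.3, 0, 0, 0, -1.1, 0.1, -3.3, 0, 0, 0, -1.1, 0.1, -3.3, 0, 0, 0, -1.1, 0.1, -3.3, 0, 0, 0, -1.1]
  gripper: -0.05

```text
time_s: 7.35
ee_pos: [0.6073, -0.2272, 0.0787]
tcp_rot: [0.0, 0.107, 0.994, -0.0]
wrist_force: [1.3, 0.2, -0.3]
width: 0.474
grip_force: 0.0
```

play_rows:
  deltas: [0, 0, 0, 0, 0, 0, 0, 0, 0, 0, 0, 0, 0, 0, 0, 0, 0, 0]

```text
time_s: 7.6
ee_pos: [0.6071, -0.2251, 0.078]
tcp_rot: [-0.0, 0.107, 0.994, 0.0]
wrist_force: [0.5, 0.2, -1.2]
width: 0.474
grip_force: 0.0
```

play_rows:
  deltas: [0, 0, -1.5, 0, 0, 0, 0, 0, -2, 0, 0, 0, 0, 0, -1.5, 0, 0, 0, 0, 0, -0.9, 0, 0, 0, 0, 0, 0, 0, 0, 0, 0, 0, 0, 0, 0, 0]

```text
time_s: 8.1
ee_pos: [0.607, -0.2245, 0.0177]
tcp_rot: [-0.001, 0.106, 0.994, 0.0]
wrist_force: [0.5, -0.3, 0.1]
width: 0.475
grip_force: 0.0
```

play_rows:
  deltas: [0, 0, 0, 0, 0, 0, 0, 0, 0, 0, 0, 0, 0, 0, 0, 0, 0, 0, 0, 0, 0, 0, 0, 0, 0, 0, 0, 0, 0, 0, 0, 0, 0, 0, 0, 0]
  gripper: -1

```text
time_s: 8.6
ee_pos: [0.6074, -0.2254, 0.0189]
tcp_rot: [0.0, 0.107, 0.994, 0.0]
wrist_force: [0.7, 1.4, -0.6]
width: 0.113
grip_force: 61.4
```

play_rows:
  deltas: [0, 0, 1, 0, 0, 0, 0, 0, 2, 0, 0, 0, 0, 0, 2, 0, 0, 0, 0, 0, 1, 0, 0, 0, 0, 0, 0, 0, 0, 0]

```text
time_s: 9.02
ee_pos: [0.6091, -0.2266, 0.0824]
tcp_rot: [0.003, 0.107, 0.994, -0.001]
wrist_force: [-0.2, -0.4, -0.7]
width: 0.117
grip_force: 61.2
```

Run:
```python
from h import *
p,d,w=grab("side"); a=cv2.resize(p[150:300,260:460],(800,600),interpolation=cv2.INTER_CUBIC)
save("l10.png",a)
```

```text
(no output)
```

View pics/l10.png

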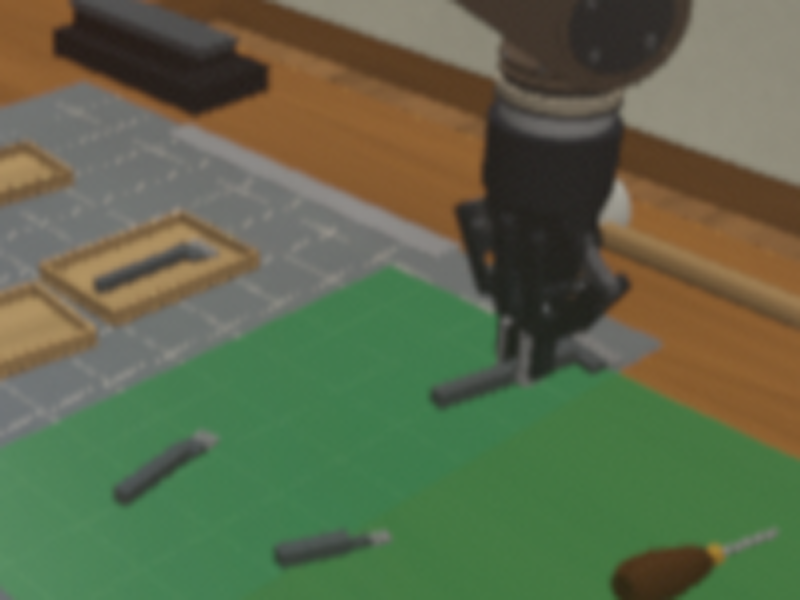

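iron_7 lies in tray_7 at (155,265), and iron_10 is held level at (520,370). I carry it to tray_10.

play_rows:
  deltas: [-1, 3.56, 0, 0, 0, 0.7, -1, 3.56, 0, 0, 0, 0.7, -1, 3.56, 0, 0, 0, 0.7, -1, 3.56, 0, 0, 0, 0.7, -1, 3.56, 0, 0, 0, 0.7, -1, 3.56, 0, 0, 0, 0.7, -1, 3.56, 0, 0, 0, 0.7, -1, 3.56, 0, 0, 0, 0.7]

```text
time_s: 9.73
ee_pos: [0.5252, 0.0609, 0.0772]
tcp_rot: [-0.001, 0.058, 0.998, 0.0]
wrist_force: [0.5, -0.9, -1.3]
width: 0.118
grip_force: 61.1
```

play_rows:
  deltas: [-1, 3.56, 0, 0, 0, 0.7, -1, 3.56, 0, 0, 0, 0.7, -1, 3.56, 0, 0, 0, 0.7, -1, 3.56, 0, 0, 0, 0.7, -1, 3.56, 0, 0, 0, 0.7, -1, 3.56, 0, 0, 0, 0.7, -1, 3.56, 0, 0, 0, 0.4, 0, 0, 0, 0, 0, 0, 0, 0, 0, 0, 0, 0, 0, 0, 0, 0, 0, 0]

```text
time_s: 10.57
ee_pos: [0.4563, 0.3081, 0.0775]
tcp_rot: [-0.001, 0.018, 1.0, -0.001]
wrist_force: [-0.0, -0.7, -1.2]
width: 0.122
grip_force: 61.2
```

play_rows:
  deltas: [0, 0, -1.5, 0, 0, 0, 0, 0, -1.5, 0, 0, 0, 0, 0, -1.2, 0, 0, 0, 0, 0, -0.7, 0, 0, 0, 0, 0, -0.3, 0, 0, 0, 0, 0, -0.2, 0, 0, 0, 0, 0, -0.1, 0, 0, 0, 0, 0, 0, 0, 0, 0, 0, 0, 0, 0, 0, 0]

```text
time_s: 11.32
ee_pos: [0.4577, 0.3088, 0.0244]
tcp_rot: [0.001, 0.018, 1.0, 0.0]
wrist_force: [0.4, 0.3, -1.6]
width: 0.118
grip_force: 61.1
```

play_rows:
  deltas: [0, 0, -0.1, 0, 0, 0, 0, 0, 0, 0, 0, 0]

```text
time_s: 11.48
ee_pos: [0.4574, 0.3087, 0.0231]
tcp_rot: [0.0, 0.018, 1.0, 0.0]
wrist_force: [0.5, -0.2, -1.5]
width: 0.117
grip_force: 61.1
```

play_rows:
  deltas: [0, 0, -0.05, 0, 0, 0, 0, 0, 0, 0, 0, 0]

```text
time_s: 11.65
ee_pos: [0.4574, 0.3087, 0.0229]
tcp_rot: [0.0, 0.018, 1.0, 0.0]
wrist_force: [-1.3, -0.6, 1.9]
width: 0.113
grip_force: 61.6
```

play_rows:
  deltas: [0, 0, -0.05, 0, 0, 0, 0, 0, 0, 0, 0, 0]

```text
time_s: 11.82
ee_pos: [0.4574, 0.3087, 0.0229]
tcp_rot: [-0.0, 0.018, 1.0, -0.0]
wrist_force: [-3.2, -1.0, 5.2]
width: 0.116
grip_force: 62.1
```

play_rows:
  deltas: [0, 0, 0, 0, 0, 0, 0, 0, 0, 0, 0, 0, 0, 0, 0, 0, 0, 0, 0, 0, 1, 0, 0, 0, 0, 0, 2, 0, 0, 0, 0, 0, 2.5, 0, 0, 0]
  gripper: -0.35

```text
time_s: 12.32
ee_pos: [0.4558, 0.3079, 0.0759]
tcp_rot: [-0.002, 0.018, 1.0, -0.001]
wrist_force: [0.1, 1.3, -0.1]
width: 0.323
grip_force: 0.0
```

play_rows:
  deltas: [-0.2, -4, 0, 0, 0, 1.15, -0.2, -4, 0, 0, 0, 1.15, -0.2, -4, 0, 0, 0, 1.15, -0.2, -4, 0, 0, 0, 1.15, -0.2, -4, 0, 0, 0, 1.15, -0.2, -4, 0, 0, 0, 1.15, -0.2, -4, 0, 0, 0, 1.15, -0.2, -4, 0, 0, 0, 1.15, -0.2, -4, 0, 0, 0, 1.15, -0.2, -4, 0, 0, 0, 1.15]
  gripper: -0.05

```text
time_s: 13.15
ee_pos: [0.437, -0.0935, 0.0777]
tcp_rot: [0.001, -0.083, 0.997, -0.0]
wrist_force: [0.6, -0.5, -0.9]
width: 0.475
grip_force: 0.0
```

play_rows:
  deltas: [0, -0.4, 0, 0, 0, 0, 0, 0, 0, 0, 0, 0, 0, 0, 0, 0, 0, 0]

```text
time_s: 13.4
ee_pos: [0.4371, -0.0954, 0.077]
tcp_rot: [0.0, -0.082, 0.997, 0.0]
wrist_force: [0.5, -1.1, -0.7]
width: 0.478
grip_force: 0.0
```

play_rows:
  deltas: [0, 0, -1.5, 0, 0, 0, 0, 0, -2, 0, 0, 0, 0, 0, -1.5, 0, 0, 0, 0, 0, -0.8, 0, 0, 0, 0, 0, 0, 0, 0, 0, 0, 0, 0, 0, 0, 0]

```text
time_s: 13.9
ee_pos: [0.4371, -0.0943, 0.0186]
tcp_rot: [-0.0, -0.083, 0.997, 0.0]
wrist_force: [0.6, -0.8, -0.1]
width: 0.477
grip_force: 0.0
```

play_rows:
  deltas: [0, 0, 0, 0, 0, 0, 0, 0, 0, 0, 0, 0, 0, 0, 0, 0, 0, 0, 0, 0, 0, 0, 0, 0, 0, 0, 0, 0, 0, 0, 0, 0, 0, 0, 0, 0]
  gripper: -1

```text
time_s: 14.4
ee_pos: [0.4381, -0.0956, 0.02]
tcp_rot: [0.001, -0.082, 0.997, -0.0]
wrist_force: [-1.1, 2.5, 6.6]
width: 0.117
grip_force: 61.1
```

play_rows:
  deltas: [0, 0, 1, 0, 0, 0, 0, 0, 2, 0, 0, 0, 0, 0, 2, 0, 0, 0, 0, 0, 1, 0, 0, 0, 0, 0, 0, 0, 0, 0]

```text
time_s: 14.82
ee_pos: [0.4391, -0.0964, 0.0816]
tcp_rot: [0.003, -0.082, 0.997, -0.002]
wrist_force: [0.3, -0.7, -0.4]
width: 0.113
grip_force: 60.2
```

Run:
```python
from h import *
p,d,w=grab("side"); a=cv2.resize(p[170:320,190:390],(800,600),interpolation=cv2.INTER_CUBIC)
save("l4.png",a)
```

```text
(no output)
```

View pics/l4.png

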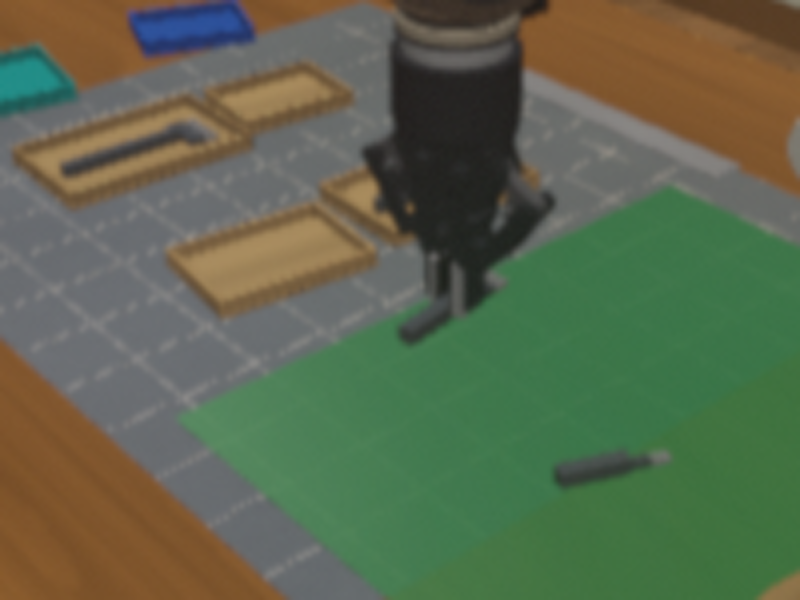

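iron_10 lies in tray_10 at (140,150), and iron_4 is held at (450,310). I carry it to tray_4.

play_rows:
  deltas: [0.04, 2.42, 0, 0, 0, -1.95, 0.04, 2.42, 0, 0, 0, -1.95, 0.04, 2.42, 0, 0, 0, -1.95, 0.04, 2.42, 0, 0, 0, -1.95, 0.04, 2.42, 0, 0, 0, -1.95, 0.04, 2.42, 0, 0, 0, -1.95, 0.04, 2.42, 0, 0, 0, -1.95, 0.04, 2.42, 0, 0, 0, -1.95, 0, 0, 0, 0, 0, 0, 0, 0, 0, 0, 0, 0]

```text
time_s: 15.7
ee_pos: [0.4392, 0.0989, 0.0773]
tcp_rot: [-0.001, 0.052, 0.999, -0.0]
wrist_force: [1.1, 0.3, -0.9]
width: 0.109
grip_force: 60.2
```

play_rows:
  deltas: [0, 0, -1.5, 0, 0, 0, 0, 0, -1.5, 0, 0, 0, 0, 0, -1.1, 0, 0, 0, 0, 0, -0.6, 0, 0, 0, 0, 0, -0.3, 0, 0, 0, 0, 0, -0.2, 0, 0, 0, 0, 0, 0, 0, 0, 0, 0, 0, 0, 0, 0, 0]

```text
time_s: 16.37
ee_pos: [0.4409, 0.0979, 0.0272]
tcp_rot: [0.0, 0.054, 0.999, -0.0]
wrist_force: [0.2, -0.4, -1.2]
width: 0.115
grip_force: 60.2
```

play_rows:
  deltas: [0, 0, -0.1, 0, 0, 0, 0, 0, -0.1, 0, 0, 0, 0, 0, 0, 0, 0, 0]

```text
time_s: 16.62
ee_pos: [0.4405, 0.0982, 0.0249]
tcp_rot: [0.0, 0.054, 0.999, -0.0]
wrist_force: [-0.8, 0.3, -0.5]
width: 0.117
grip_force: 60.2
```

play_rows:
  deltas: [0, 0, -0.1, 0, 0, 0, 0, 0, 0, 0, 0, 0]

```text
time_s: 16.78
ee_pos: [0.4407, 0.0982, 0.024]
tcp_rot: [0.0, 0.054, 0.999, 0.0]
wrist_force: [-0.8, -0.5, 0.7]
width: 0.118
grip_force: 60.4
```

play_rows:
  deltas: [0, 0, -0.05, 0, 0, 0, 0, 0, 0, 0, 0, 0]

```text
time_s: 16.95
ee_pos: [0.4407, 0.0982, 0.024]
tcp_rot: [-0.0, 0.054, 0.999, -0.0]
wrist_force: [-2.7, 0.7, 5.5]
width: 0.116
grip_force: 61.1
```

play_rows:
  deltas: [0, 0, 0, 0, 0, 0, 0, 0, 0, 0, 0, 0, 0, 0, 0, 0, 0, 0, 0, 0, 1, 0, 0, 0, 0, 0, 2, 0, 0, 0, 0, 0, 2.5, 0, 0, 0]
  gripper: -0.35

```text
time_s: 17.45
ee_pos: [0.4388, 0.0981, 0.0777]
tcp_rot: [-0.002, 0.054, 0.999, -0.0]
wrist_force: [0.3, -0.7, -0.1]
width: 0.323
grip_force: 0.0
```

play_rows:
  deltas: [0.15, -3.15, 0, 0, 0, -1.66, 0.15, -3.15, 0, 0, 0, -1.66, 0.15, -3.15, 0, 0, 0, -1.66, 0.15, -3.15, 0, 0, 0, -1.66, 0.15, -3.15, 0, 0, 0, -1.66, 0.15, -3.15, 0, 0, 0, -1.66, 0.15, -3.15, 0, 0, 0, -1.66, 0.15, -3.15, 0, 0, 0, -1.66, 0.15, -3.15, 0, 0, 0, -1.66, 0.15, -3.15, 0, 0, 0, -1.66]
  gripper: -0.05

```text
time_s: 18.28
ee_pos: [0.4553, -0.2186, 0.079]
tcp_rot: [0.0, 0.198, 0.98, -0.0]
wrist_force: [0.2, 0.5, -0.2]
width: 0.47
grip_force: 0.0
```

play_rows:
  deltas: [0, 0, 0, 0, 0, 0, 0, 0, 0, 0, 0, 0, 0, 0, 0, 0, 0, 0]

```text
time_s: 18.53
ee_pos: [0.4551, -0.2164, 0.0783]
tcp_rot: [-0.0, 0.197, 0.98, 0.0]
wrist_force: [0.7, 1.2, -0.8]
width: 0.475
grip_force: 0.0
```

play_rows:
  deltas: [0.1, 0, -1.5, 0, 0, 0, 0, 0, -2, 0, 0, 0, 0, 0, -1.5, 0, 0, 0, 0, 0, -0.9, 0, 0, 0, 0, 0, 0, 0, 0, 0, 0, 0, 0, 0, 0, 0]

```text
time_s: 19.03
ee_pos: [0.4562, -0.2158, 0.0191]
tcp_rot: [-0.001, 0.197, 0.98, 0.0]
wrist_force: [0.2, 0.0, 0.7]
width: 0.474
grip_force: 0.0
```

play_rows:
  deltas: [0, 0, 0, 0, 0, 0, 0, 0, 0, 0, 0, 0, 0, 0, 0, 0, 0, 0, 0, 0, 0, 0, 0, 0, 0, 0, 0, 0, 0, 0, 0, 0, 0, 0, 0, 0]
  gripper: -1

```text
time_s: 19.53
ee_pos: [0.4572, -0.2173, 0.0206]
tcp_rot: [0.001, 0.197, 0.98, -0.0]
wrist_force: [-0.4, 1.8, 5.7]
width: 0.117
grip_force: 61.4
```

play_rows:
  deltas: [0, 0, 1, 0, 0, 0, 0, 0, 2, 0, 0, 0, 0, 0, 2, 0, 0, 0, 0, 0, 1, 0, 0, 0, 0, 0, 0, 0, 0, 0]

```text
time_s: 19.95
ee_pos: [0.458, -0.2181, 0.0822]
tcp_rot: [0.003, 0.197, 0.98, -0.001]
wrist_force: [0.6, -0.4, -0.7]
width: 0.12
grip_force: 60.6
```

Run:
```python
from h import *
p,d,w=grab("side"); a=cv2.resize(p[180:330,220:420],(800,600),interpolation=cv2.INTER_CUBIC)
save("l2.png",a)
```

```text
(no output)
```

View pics/l2.png

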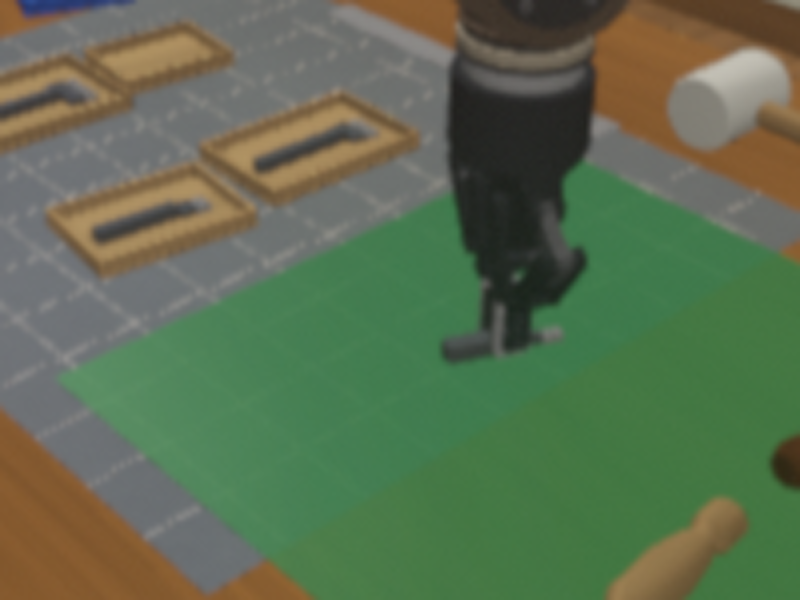

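iron_4 and iron_7 lie flat in their trays at (150,215) and (310,145), and iron_2 is held level at (500,340). I carry it to tray_2.

play_rows:
  deltas: [0.97, 3.51, 0, 0, 0, 1.13, 0.97, 3.51, 0, 0, 0, 1.13, 0.97, 3.51, 0, 0, 0, 1.13, 0.97, 3.51, 0, 0, 0, 1.13, 0.97, 3.51, 0, 0, 0, 1.13, 0.97, 3.51, 0, 0, 0, 1.13, 0.97, 3.51, 0, 0, 0, 1.13, 0.97, 3.51, 0, 0, 0, 1.13]

```text
time_s: 20.67
ee_pos: [0.533, 0.0658, 0.0776]
tcp_rot: [-0.001, 0.119, 0.993, -0.0]
wrist_force: [0.6, 0.1, -1.5]
width: 0.12
grip_force: 60.6
```

play_rows:
  deltas: [0.97, 3.51, 0, 0, 0, 1.13, 0.97, 3.51, 0, 0, 0, 1.13, 0.97, 3.51, 0, 0, 0, 1.13, 0.97, 3.51, 0, 0, 0, 1.13, 0.97, 3.51, 0, 0, 0, 1.13, 0.97, 3.51, 0, 0, 0, 1.13, 0.97, 3.51, 0, 0, 0, 1.13, 0, 0, 0, 0, 0, 0, 0, 0, 0, 0, 0, 0, 0, 0, 0, 0, 0, 0]

```text
time_s: 21.5
ee_pos: [0.6007, 0.3092, 0.0771]
tcp_rot: [-0.002, 0.05, 0.999, -0.001]
wrist_force: [-0.3, -0.3, -0.4]
width: 0.112
grip_force: 60.6
```

play_rows:
  deltas: [0, 0, -1.5, 0, 0, 0, 0, 0, -1.5, 0, 0, 0, 0, 0, -1.1, 0, 0, 0, 0, 0, -0.6, 0, 0, 0, 0, 0, -0.3, 0, 0, 0, 0, 0, -0.2, 0, 0, 0, 0, 0, 0, 0, 0, 0, 0, 0, 0, 0, 0, 0]

```text
time_s: 22.17
ee_pos: [0.6024, 0.3098, 0.0278]
tcp_rot: [0.0, 0.051, 0.999, 0.0]
wrist_force: [-0.4, -0.0, -0.6]
width: 0.118
grip_force: 60.6
```

play_rows:
  deltas: [0, 0, -0.1, 0, 0, 0, 0, 0, -0.1, 0, 0, 0, 0, 0, 0, 0, 0, 0]

```text
time_s: 22.42
ee_pos: [0.602, 0.3098, 0.0255]
tcp_rot: [0.0, 0.051, 0.999, 0.0]
wrist_force: [-0.5, 0.0, -0.2]
width: 0.121
grip_force: 60.6
```

play_rows:
  deltas: [0, 0, -0.1, 0, 0, 0, 0, 0, 0, 0, 0, 0]

```text
time_s: 22.58
ee_pos: [0.6022, 0.3098, 0.0247]
tcp_rot: [0.0, 0.051, 0.999, 0.0]
wrist_force: [0.8, -0.4, 1.8]
width: 0.118
grip_force: 60.8
```

Contact. I release, raise and back off to uncover the view.

play_rows:
  deltas: [0, 0, -0.03, 0, 0, 0, 0, 0, 0, 0, 0, 0, 0, 0, 0, 0, 0, 0, 0, 0, 0, 0, 0, 0, 0, 0, 1, 0, 0, 0, 0, 0, 2, 0, 0, 0, 0, 0, 3, 0, 0, 0]
  gripper: -0.35

```text
time_s: 23.17
ee_pos: [0.5996, 0.3088, 0.0816]
tcp_rot: [-0.003, 0.051, 0.999, -0.001]
wrist_force: [-0.0, 0.8, -0.2]
width: 0.322
grip_force: 0.0
```

play_rows:
  deltas: [-2, 3, 2, 0, 0, 0, -2, 3, 2, 0, 0, 0, -2, 3, 2, 0, 0, 0, -2, 3, 2, 0, 0, 0, -2, 3, 2, 0, 0, 0, -2, 3, 1, 0, 0, 0, -2, 3, 1, 0, 0, 0, -2, 3, 0, 0, 0, 0, -2, 3, 0, 0, 0, 0, -2, 3, 0, 0, 0, 0]

```text
time_s: 24.0
ee_pos: [0.4008, 0.6111, 0.2055]
tcp_rot: [0.001, 0.051, 0.999, 0.001]
wrist_force: [-0.0, 0.4, -0.6]
width: 0.324
grip_force: 0.0
```

Run:
```python
from meas import *
p,d,w=grab("top")
a=cv2.resize(p[140:280,140:460],(800,350),interpolation=cv2.INTER_CUBIC); save("end.png",a)
r=rectify("top",p,0.012,.35,.72,.02,.38).astype(int)
m=(r.sum(-1)<330)|(abs(r[...,0]-r[...,2])<20)
for b in blobs(m,.35,.02,250,4000): print(*b)
s=telemetry.get_state(); print(s["ee_pos"],s["width"])
```

```text
[652.  34.] 35 32 174.3 510
[420.  36.] 65 33 0.0 739
[0.39587867 0.61604797 0.20516475] 0.3232586565404132
```

View pics/end.png

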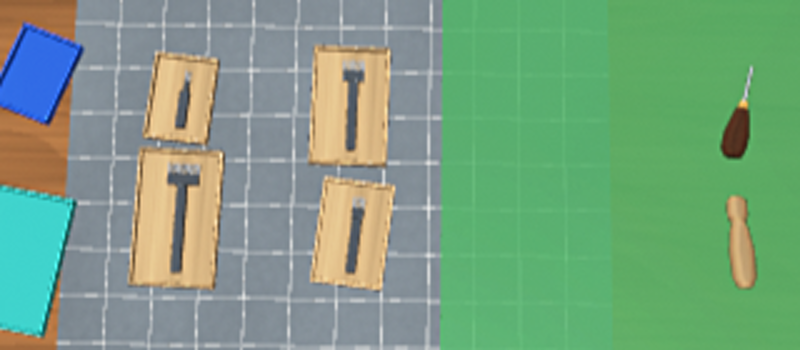

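All four irons lie centred in their trays (pixels (183,100), (185,218), (352,105), (355,235)). The awl and slicker look undisturbed. I let the arm settle, then hand in.

play_rows:
  deltas: [0, 0, 0, 0, 0, 0, 0, 0, 0, 0, 0, 0, 0, 0, 0, 0, 0, 0, 0, 0, 0, 0, 0, 0]

```text
time_s: 24.38
ee_pos: [0.4029, 0.6086, 0.2041]
tcp_rot: [0.0, 0.051, 0.999, -0.0]
wrist_force: [-0.0, -0.6, -0.5]
width: 0.322
grip_force: 0.0
```

```bash
python3 -c "
from station import bot; print(bot.finish_job())"
```

```text
the job is handed in; nothing more can be done
None
```

The job is handed in after about 24 s of robot time: in the final top picture each of the four irons lies centred in its own tray and the slicker and awl look undisturbed; the hand-in returned no verdict.

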